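# Slide a nose-heavy parts tray across the gap to the sprung end stop

### The job

Slide the loaded tray by its orange grip tab from the plywood riser across the open gap onto the black riser, without lifting it off and without letting its heavy front end sag into the gap. Push it on between the side lips until it presses lightly into the red sprung stop plate, so that the spring just gives, without ramming it or bearing down hard; then let go and leave the whole tray flat on the black riser, resting against the stop plate. Do not disturb the tube coupling and the ring piece standing beside it.

Things in the scene. Friction and masses are not known exactly. Their poses are not given: they have to be found in the camera images.
- tray: Loose grey open tray, 190 mm long (x, towards the nose, which leads), 130 wide (y), walls 30 high, 4 thick, floor 5; 0.6 to 0.9 kg. Origin: centre of the underside, z up. Six metal ring stacks, 45 mm high, fixed in the nose half put its centre of mass about 49 mm behind the nose: left alone it tips into the gap, so hold the tail level or down. Rear half empty (x = -87 to +13 mm).
- tray_grip (a point): On the tray's orange tail tab, 50 mm above the tray's underside, axes as the tray's. The tab is an upright plate 8 mm thick (tray x), 60 mm wide (tray y), centred 91 mm behind the tray's centre, top 70 mm above the tray's underside. Both faces are free above the 30 mm tail wall; inside the tray 100 mm are free in front of it.
- tray_nose (a point): Middle of the tray's lower front edge (95 mm ahead of its centre), axes as the tray's.
- tray_tail (a point): Middle of the tray's lower rear edge (95 mm behind its centre), axes as the tray's.
- infeed: Fixed plywood riser on aluminium beams, flat top 60 mm above its origin, no lips. Its x is the direction of travel, z up; the top runs from x = -130 to +130 mm (edge of the gap) and y = -180 to +95 mm. The tray starts on it, slightly off square.
- outfeed: Fixed black riser, parallel to the other (x = travel), 100 to 113 mm beyond its edge, 0 to 2 mm lower, up to 8 mm out of line. Origin: foot of the middle of its gap edge; flat top 60 mm up, x = 10 to 385 mm, y = +-100 mm; from x = 0 to 10 mm bevelled down 5 mm. Side lips 18 mm high leave a lane 140 mm wide (y = +-70 mm) from x = 45 mm on; their mouths flare to 155 mm at x = 5 mm.
- stop_bracket: Fixed blue bracket on the black riser, origin at its foot 345 mm beyond the gap edge, axes as the riser's. Its rod holds a red plate (90 mm wide, 36 high, 8 thick) square across the lane, facing the gap. The plate's setting varies and is not measured: its face is 80 to 140 mm before the bracket (205 to 265 mm beyond the gap edge). It yields on a spring, 2.5 N per mm, 12 mm travel.
- coupling_mid (a point): Centre of a black tube coupling, 48 mm across, 85 mm tall, standing on the plywood riser beside the tray. Bystander.
- ringpiece_mid (a point): Centre of a black ring piece with yellow lattice, 52 mm across, 24 mm tall, lying on the plywood riser beside the tray. Bystander.

How it is judged (in metres and radians):
On the way, in this order (a step that is already met when the one before it is completed fails the run):
1. the tray's nose is on the black riser, while its tail is still over the plywood riser, and it slides (bears on a riser), not carried (x of tray_nose in the frame of outfeed above 0.015 m and z of tray_nose in the frame of outfeed between 0.056 and 0.068 m and x of tray_tail in the frame of infeed below 0.13 m and (contact force between tray and infeed above 0.5 N or contact force between tray and outfeed above 0.5 N)), for 0.2 s.
2. the tray is wholly on the black riser and is pressed on to the stop plate (2 N or more) (x of tray_tail in the frame of outfeed above 0 m and angle between the x axis of tray and the x axis of outfeed, either way round below 0.1 rad and z of tray_nose in the frame of outfeed between 0.056 and 0.064 m and z of tray_tail in the frame of outfeed between 0.056 and 0.064 m and contact force between tray and stop_bracket above 2 N), for 0.2 s.
At the end, for the whole second after the job is handed in: The tray is released and at rest, wholly beyond the black riser's gap edge, flat on its top within 4 mm, in line with it within 0.1 rad, still touching the stop plate (contact force above 0.2 N) (x of tray_tail in the frame of outfeed above 0 m and angle between the x axis of tray and the x axis of outfeed, either way round below 0.1 rad and z of tray_nose in the frame of outfeed between 0.056 and 0.064 m and z of tray_tail in the frame of outfeed between 0.056 and 0.064 m and contact force between tray and stop_bracket above 0.2 N and linear speed of tray below 0.01 m/s).
It fails at once if the tray's nose sags more than 5 mm below the plywood riser's top (z of tray_nose in the frame of infeed below 0.055 m).
It fails at once if the tray is lifted: an end of it more than 6 mm above the plywood riser's top (z of any of tray_nose, tray_tail in the frame of infeed above 0.066 m).
It fails at once if the stop plate is rammed: more than 12 N from the tray (contact force between tray and stop_bracket above 12 N).
It fails at once if the tray is borne down or jammed hard: more than 40 N on either riser (contact force between tray and infeed above 40 N or contact force between tray and outfeed above 40 N).
It fails at once if the coupling or the ring piece is moved more than 15 mm (distance of any of coupling_mid, ringpiece_mid from where it was at the start of the episode above 0.015 m).
It also fails if it takes over 48 s, if anything falls off the work surface, if the arm or the gripper's body presses on something with over 40 N, if the wrist force passes 120 N, or if a joint passes its speed limit or range.

### The arm

A 7-joint arm with a two-finger parallel gripper is mounted at the origin on the work surface. World frame = base frame: x ahead of the robot, y to its left, z up, the work surface at z = 0. Lengths are in mm, angles in rad, forces in N, time in s.
With the tool pointing down it reaches from about 400 to 875 mm from the base axis. Payload 4.4 kg.
Tool frame: the origin (TCP) lies at the very end of the fingers, on their centre line; the grasp point (between the pads) lies 19 mm behind it; z points along the fingers, y is the line along which they close (so a half turn about z gives the same grasp; the last joint's range is limited). The gripper opens to 85 mm and grips with 20 to 120 N. Pads are 22 mm wide; open, the fingers measure 114 mm over their backs; the gripper's body (76 mm by 85 mm) begins 54 mm behind the grasp point. The pads swing forward as they close: fully open they stand 13 mm farther back than shut.
Start: joints at [-1.244, 0.628, 0.038, 1.517, -0.027, 0.996, -0.02], TCP at [248.783, 600.521, 231.313] pointing down, gripper open.
Joint ranges: [-3.06, 3.06], [-0.37, 2.12], [-1.25, 1.32], [0.18, 2.47], [-1.1, 4.24], [0.23, 1.98], [-2.94, 2.94]. Speed limits (rad/s): [2.57, 2.57, 3.14, 3.14, 3.14, 3.14, 3.14].

### API

Orientations are given as [roll, pitch, yaw] about the fixed x, y, z axes, in that order (R = Rz(yaw) Ry(pitch) Rx(roll)).
In Python, from cell import ctrl gives the robot as it stands.
- The arm moves only by the tool step_arm, never from a script. Its argument "series" is a list that holds one entry, the list of rows, each a list of 7 numbers: the turn, a rotation vector about the tool's x, y, z as a fraction of full scale, then the shift along the tool's x, y, z as a fraction of full scale, then the closure, from 0 (fully open) to 1 (shut). In form: [[[ax, ay, az, tx, ty, tz, gripper], ...]]. A call has 1 to 12 rows; each row shifts and turns the commanded pose from where the row before left it, along the tool's axes as they then stand; what a row does not reach is not made up. Full scale, the value 1, is 150 mm for a shift and 45 degrees for a turn. A row lasts 1/10 s, in which the tool goes at most 50 mm and 8.59 degrees, less where a joint would pass 70% of its speed; a pose out of reach is approached as far as the arm can. A call with a number of a shift or a turn outside -1 to 1 is refused whole. A call with a gripper value outside its range is refused whole. The fingers move at their own pace and stop on an object; the grip force is fixed at half the most. Time passes only in rows, so rows that do not move let the fingers close. It gives the time, the measured TCP pose, the force, the opening and the grip force at its end, in the units of the state.
- ctrl.read_state(): the state, without advancing time (a new reading comes with each control period).
- ctrl.get_image(name): name is "side" or "top" or "wrist"; returns a dict with "img" (480x640x3 uint8, red, green, blue), "fx", "fy", "cx", "cy" (pixels), "R" (3x3) and "t" (3): a world point X has camera coordinates R X + t. Camera axes: x right, y down, z forward; pixel columns grow to the right and rows downward; lengths in mm; the calibration is good to about 2 mm. A picture is of the moment at which its call begins. There is no depth.
- ctrl.finish_job(): hands the job in; it is judged then, once.
Trained networks look in a picture, given as the dict that the camera call returned (one of the last four; its "shot" number tells which), for a name from the list of things; names that differ only in an ending like _2 or _b are one class to them, and where a whole thing is asked for, a point or a joint stands for the part that bears it (a point fixed in the world has none). Each returns a list of dicts, best first, with "score" (0 to 1); they miss things now and then, are a little off and sometimes report something else, mostly with a low value. They report only what shows in the picture. A call takes as long as a camera call.
- ctrl.recognise(picture, thing): "centre" ([column, row] in pixels, amid what is visible of it).
The state is a dict: "clock": time; "qpos": joint angles; "qd": joint speeds; "tau": joint torques, N m; "eef_pos": TCP position; "tool_rot": TCP orientation; "force": force on the tool from outside, world axes, zero at the start; "torque": the same for the moment, N m; "width": finger opening in mm; "gripper_force": force on a finger pad.
Only numpy, scipy, OpenCV 4.12 (cv2) and the standard library are available. Lean on these libraries where they do the work, as an engineer would, in place of code of your own. Each camera call takes 0.05 s, during which the arm holds its last target. There are 200 camera calls.

## Working session

There is one attempt and no reset: what is moved stays moved. The work goes in short steps, Python scripts to look and compute and a tool call to move; the robot and the scene stay as the last step left them, time stands still between calls to the robot, and variables do not carry over. Pictures are saved under pics/ and viewed, at most 10 in all, crops included, and the job is handed in when it is done.

Besides the shell and the picture viewer there is one more tool, called after "Request:" as name(argument=value, ...) on one line, values as JSON. step_arm: Moves the arm, as the interface text tells. Shift numbers are shares of 150 mm and turn numbers shares of 45 degrees, none past 1 either way. Its arguments: {"type":"object","properties":{"series":{"type":"array","items":{"type":"array","items":{"type":"array","items":{"type":"number","minimum":-1,"maximum":1}}}}},"required":["series"]}

```bash
mkdir -p pics; ls; python3 - <<'E'
from cell import ctrl
import cv2,pickle
s=ctrl.read_state();print({k:s[k] for k in('clock','eef_pos','tool_rot','force','width')})
for n in('top','side'):
    p=ctrl.get_image(n);cv2.imwrite(f'pics/{n}0.png',p['img'][:,:,::-1]);pickle.dump(p,open(f'pics/{n}0.pkl','wb'))
    print(n,p['fx'],p['cx'],p['cy'],p['R'],p['t'])
    for t in('tray','tray_grip','tray_nose','tray_tail','infeed','outfeed','stop_bracket','coupling_mid','ringpiece_mid'):
        print(t,[(r['centre'],r['score']) for r in ctrl.recognise(p,t)[:2]])
E
```

```text
pics
{'clock': 0.0, 'eef_pos': array([248.52660061, 599.92820662, 230.38367476]), 'tool_rot': array([-3.13966325e+00,  2.10800673e-05,  2.74875558e+00]), 'force': array([0.19443082, 0.24507437, 0.39884713]), 'width': 85.69270999460682}
top 518.9839344000442 317.6081720170021 235.68062730476527 [[-0.01303162 -0.9998826  -0.0080596 ]
 [-0.99480307  0.01377858 -0.10088116]
 [ 0.10098037  0.00670307 -0.99486584]] [  80.8218462   599.60321135 1071.13569547]
tray [([462.0, 285.0], 0.96)]
tray_grip [([461.1, 290.9], 0.58)]
tray_nose [([458.9, 286.4], 0.58)]
tray_tail []
infeed [([448.2, 239.9], 0.65)]
outfeed [([243.6, 285.5], 0.79)]
stop_bracket [([176.3, 287.2], 0.9)]
coupling_mid [([501.0, 212.5], 0.58)]
ringpiece_mid [([435.8, 214.7], 0.95), ([447.3, 242.0], 0.35)]
side 480.92737384105214 316.29697084978415 236.89946860227153 [[ 0.95206797 -0.30560964 -0.01301224]
 [-0.19051565 -0.55915978 -0.80687306]
 [ 0.23931227  0.77067703 -0.59058154]] [-539.91156989  220.8786333   944.55496496]
tray [([305.9, 343.7], 0.91)]
tray_grip [([309.7, 347.6], 0.82)]
tray_nose [([308.4, 345.8], 0.59)]
tray_tail [([308.8, 342.3], 0.84), ([361.2, 373.8], 0.47)]
infeed [([362.4, 374.3], 0.78)]
outfeed [([258.6, 228.8], 0.67)]
stop_bracket [([247.8, 190.8], 0.81)]
coupling_mid [([400.6, 340.4], 0.96), ([377.0, 309.0], 0.65)]
ringpiece_mid [([375.5, 307.9], 0.65)]
```

View pics/top0.png

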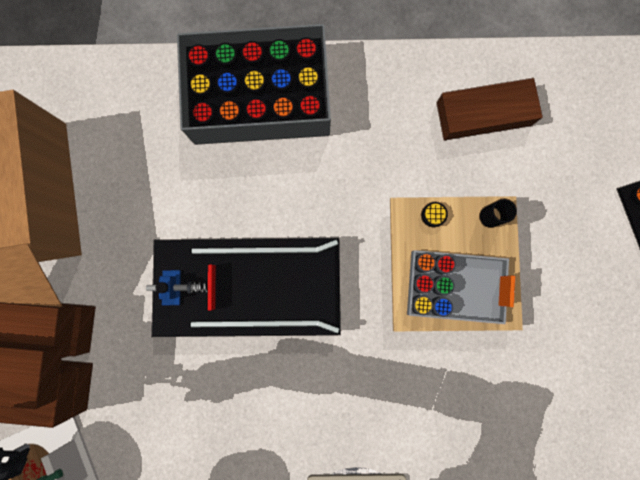

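View pics/side0.png

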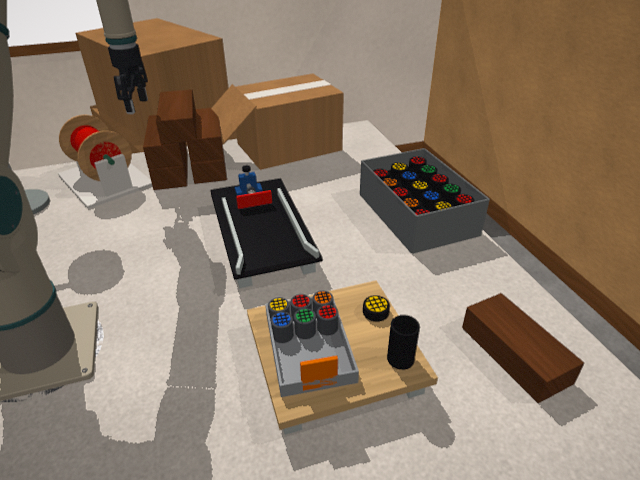

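The top view shows travel running to image left (+y). The tray is on the plywood with its orange tab at (507,291), and its nose end is near column 411. The black riser spans columns 153–340, with the red plate at (212,287). The bystanders are at (435,214) and (497,213). I'll zoom in for corners.

```bash
python3 - <<'E'
import cv2
i=cv2.imread('pics/top0.png')
a=cv2.resize(i[190:340,385:530],None,fx=4,fy=4,interpolation=cv2.INTER_CUBIC);cv2.imwrite('pics/c1.png',a)
b=cv2.resize(i[230:345,145:345],None,fx=4,fy=4,interpolation=cv2.INTER_CUBIC);b=cv2.convertScaleAbs(b,alpha=1.5,beta=20);cv2.imwrite('pics/c2.png',b)
E
```

```text
(no output)
```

View pics/c1.png

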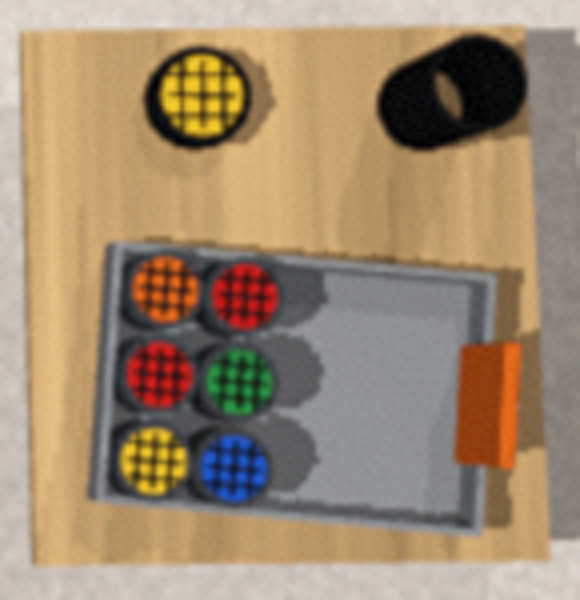

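View pics/c2.png

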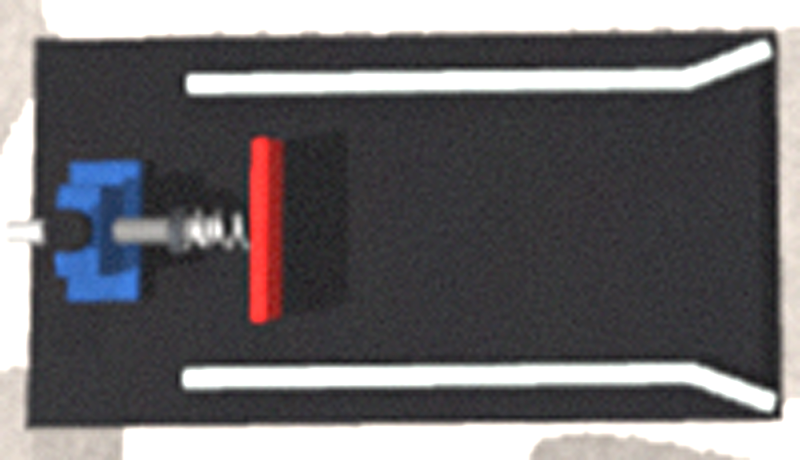

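Crop 1 gives clean riser, tray rim and tab corners. Crop 2 gives the black riser corners, the lips, and the red plate face at about zoomed column 282. I'll fit the poses.

```bash
cat > h.py <<'E'
import numpy as np,pickle
from scipy.optimize import least_squares
T=pickle.load(open('pics/top0.pkl','rb'));S=pickle.load(open('pics/side0.pkl','rb'))
def proj(c,X):
    p=X@np.array(c['R']).T+c['t'];return np.c_[c['fx']*p[:,0]/p[:,2]+c['cx'],c['fy']*p[:,1]/p[:,2]+c['cy']]
def pts(p,L):  # p=x,y,z,yaw
    c,s=np.cos(p[3]),np.sin(p[3]);L=np.array(L,float);return np.c_[p[0]+c*L[:,0]-s*L[:,1],p[1]+s*L[:,0]+c*L[:,1],p[2]+L[:,2]]
def fit(L,obs,p0,zfix=None):
    def f(p):
        q=np.array(p); 
        if zfix is not None:q[2]=zfix
        r=[(proj(c,pts(q,L))[m]-np.array(o)[m]).ravel() for c,o,m in obs]
        return np.concatenate(r)
    r=least_squares(f,p0);q=r.x.copy()
    if zfix is not None:q[2]=zfix
    return q,np.round(r.fun,1)
A=lambda z,o:[((x+.5)/4-.5+o[0],(y+.5)/4-.5+o[1]) for x,y in z]
E
cat > m1.py <<'E'
from h import *
np.set_printoptions(suppress=True,precision=2)
al=[0,1,2,3]
# travel=+y => local x=+y world, local y=-x world... order: gap+left etc.
# image left=+y ; image up=+x ; local y(left of travel)= -x world = image down
iL=[(130,-180,60),(-130,-180,60),(130,95,60),(-130,95,60)]
io=A([(21,32),(523,27),(33,564),(549,560)],(385,190))
iside=[(380,282),(437,380),(248,308),(281,427)]
p0=[550,-250,0,1.57]
for o in ([(T,io,al)],[(T,io,al),(S,iside,al)]): print('infeed',*fit(iL,o,p0))
oL=[(385,-100,60),(0,-100,55),(0,100,55),(385,100,60)]
oo=A([(36,40),(775,30),(780,418),(28,426)],(145,230));os=[(281,180),(322,260),(237,276),(211,189)]
for o in ([(T,oo,al)],[(T,oo,al),(S,os,al)]): print('outfeed',*fit(oL,o,[550,0,0,1.57]))
E
python3 m1.py
```

```text
infeed [ 495.73 -208.96   -3.3     1.57] [ 0.3 -0.3 -0.2 -0.3  0.3  0.3 -0.4  0.3]
infeed [ 496.09 -210.23   -7.16    1.56] [ 1.1 -0.5  0.1  0.2  0.4 -0.4 -0.7  0.3 -2.3  0.1  1.6 -0.3  0.7  2.9
 -0.9 -2.4]
outfeed [495.3   29.88  -8.7    1.57] [ 0.1 -0.4 -0.2  0.1  0.   0.   0.1  0.3]
outfeed [495.13  30.    -5.73   1.57] [-0.4 -0.6 -0.2 -0.   0.   0.2 -0.5  0.4  0.3 -2.   1.8 -0.4 -1.5  2.3
  0.   0.6]
```

```bash
cat >> m1.py <<'E'
print('--z0')
I,r=fit(iL,[(T,io,al)],p0,0.);print(I,r)
O,r=fit(oL,[(T,oo,al)],[550,0,0,1.57],-1.);print(O,r)
tL=[(95,-65,30),(-95,-65,30),(-95,65,30),(95,65,30)]
to=A([(108,243),(495,272),(480,533),(92,498)],(385,190))
Tr,r=fit(tL,[(T,to,al)],[495,-210,60,1.5],60.);print('tray',Tr,r)
g=[(-87,-30,70),(-95,-30,70),(-95,30,70),(-87,30,70)]
print('tab proj',[(np.array(proj(T,pts(Tr,g)))-(385,190))*4+1.5], 'meas (502,344)(520,344)(515,467)(498,467)')
print('grip',pts(Tr,[(-91,0,50),(95,0,0),(-95,0,0)]))
pl=[(0,-45,40),(0,45,40),(0,-45,76),(0,45,76)]
# plate faces: top edges face/back
for d in (205,225,245,265):
    print(d,(proj(T,pts(O,[(d,-45,60),(d,0,80),(d+8,0,96),(d,0,96)]))-(145,230))*4+1.5)
print('ends infeed edge y',pts(I,[(130,0,60)]),'outfeed edge',pts(O,[(0,0,60),(205,0,60)]))
# bystanders
def onz(c,uv,z):
    R=np.array(c['R']);d=R.T@np.array([(uv[0]-c['cx'])/c['fx'],(uv[1]-c['cy'])/c['fy'],1]);C=-R.T@c['t'];return C+d*(z-C[2])/d[2]
print('ring',onz(T,(435,214),84),'coup top',onz(T,A([(487,75)],(385,190))[0],145),'plate face',onz(T,A([(283,230)],(145,230))[0],78),onz(T,A([(270,230)],(145,230))[0],96))
E
python3 m1.py|sed -n '/z0/,$p'
python3 - <<'E'
from cell import ctrl
from scipy.spatial.transform import Rotation as R
s=ctrl.read_state();print(R.from_euler('xyz',s['tool_rot']).as_matrix().round(3))
E
```

```text
--z0
[ 495.61 -208.11    0.      1.57] [ 0.1 -0.5 -0.1 -0.5  0.2  0.5 -0.2  0.5]
[495.3   28.76  -1.     1.57] [-0.6 -0.8  0.4 -0.3  0.7  0.3 -0.6  0.7]
tray [ 490.34 -204.88   60.      1.47] [ 0.7 -0.9 -0.8 -0.2 -0.2  0.3  0.3  0.8]
tab proj [array([[501.28, 337.8 ],
       [518.07, 339.21],
       [512.21, 465.47],
       [495.31, 464.04]])] meas (502,344)(520,344)(515,467)(498,467)
grip [[ 481.49 -295.45  110.  ]
 [ 499.57 -110.33   60.  ]
 [ 481.11 -299.43   60.  ]]
205 [[380.4  139.  ]
 [373.83 226.68]
 [352.51 226.74]
 [368.64 226.55]]
225 [[341.6  139.46]
 [334.11 227.14]
 [312.19 227.21]
 [328.32 227.02]]
245 [[302.8  139.92]
 [294.41 227.6 ]
 [271.88 227.68]
 [288.   227.49]]
265 [[264.02 140.39]
 [254.72 228.07]
 [231.58 228.15]
 [247.7  227.96]]
ends infeed edge y [[496.19 -78.11  60.  ]] outfeed edge [[495.3   28.76  59.  ]
 [495.6  233.76  59.  ]]
ring [ 636.04 -165.82   84.  ] coup top [ 636.35 -288.47  145.  ] plate face [494.54 279.7   78.  ] [494.53 282.47  96.  ]
[[-0.924  0.383 -0.   ]
 [ 0.383  0.924  0.   ]
 [ 0.     0.    -1.   ]]
```

Request:
step_arm(series=[[[0, 0, -0.125, 0, 0, 0, 0], [0, 0, -0.125, 0, 0, 0, 0], [0, 0, -0.125, 0, 0, 0, 0], [0, 0, 0, -0.16, -0.235, 0, 0], [0, 0, 0, -0.16, -0.235, 0, 0], [0, 0, 0, -0.16, -0.235, 0, 0], [0, 0, 0, -0.16, -0.235, 0, 0], [0, 0, 0, -0.16, -0.235, 0, 0], [0, 0, 0, -0.16, -0.235, 0, 0], [0, 0, 0, -0.16, -0.235, 0, 0], [0, 0, 0, -0.16, -0.235, 0, 0], [0, 0, 0, -0.16, -0.235, 0, 0]]])

```text
clock: 2.2
eef_pos: [433.4, 262.1, 231.6]
tool_rot: [3.141, 0.001, 3.043]
force: [0.8, -0.0, -0.0]
width: 85.5
gripper_force: 0.0
```

Request:
step_arm(series=[[[0, 0, 0, -0.057, -0.3, 0, 0], [0, 0, 0, -0.057, -0.3, 0, 0], [0, 0, 0, -0.057, -0.3, 0, 0], [0, 0, 0, -0.057, -0.3, 0, 0], [0, 0, 0, -0.057, -0.3, 0, 0], [0, 0, 0, -0.057, -0.3, 0, 0], [0, 0, 0, -0.057, -0.3, 0, 0], [0, 0, 0, -0.057, -0.3, 0, 0], [0, 0, 0, -0.057, -0.3, 0, 0], [0, 0, 0, -0.057, -0.3, 0, 0], [0, 0, 0, -0.057, -0.3, 0, 0], [0, 0, 0, 0, 0, 0, 0]]])

```text
clock: 3.4
eef_pos: [476.9, -246.5, 231.5]
tool_rot: [-3.136, 0.002, 3.033]
force: [-0.1, -0.1, 0.0]
width: 85.6
gripper_force: 0.0
```

```bash
python3 - <<'E'
from cell import ctrl
import cv2,pickle
from h import *
p=ctrl.get_image('wrist');cv2.imwrite('pics/w1.png',p['img'][:,:,::-1])
g=ctrl.recognise(p,'tray_grip');s=ctrl.read_state()
print(s['eef_pos'],s['tool_rot'],[(r['centre'],r['score']) for r in g])
print(proj(p,np.array([[481.5,-295.5,110],[484.4,-265.6-0,60]])),proj(p,s['eef_pos'][None]))
Tr=[490.34,-204.88,60,1.4735]
print(proj(p,pts(Tr,[(-87,-30,70),(-95,-30,70),(-95,30,70),(-87,30,70),(-95,-65,30),(-95,65,30)])).round(0))
E
```

```text
[ 477.24584306 -239.34934797  231.11254976] [ 3.14151673e+00 -2.66280352e-04  3.04035235e+00] [([365.1, 230.8], 0.74)]
[[256.83228728 246.16549678]
 [298.97807747 229.50682691]] [[333.5394684  305.69983101]]
[[260. 292.]
 [249. 292.]
 [244. 214.]
 [255. 214.]
 [261. 309.]
 [251. 159.]]
```

View pics/w1.png

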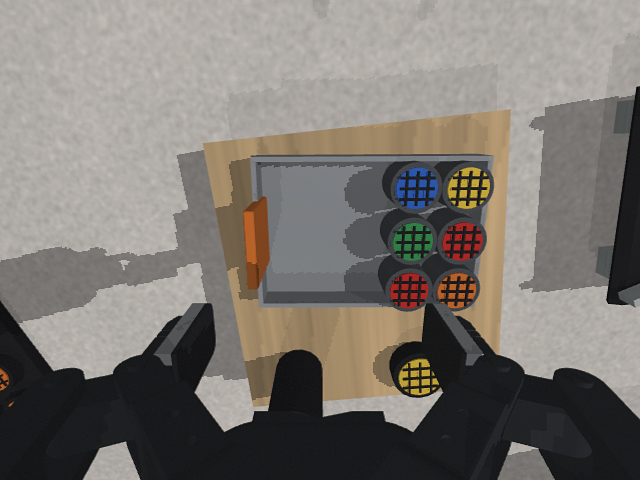

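The picture shows the tab's top strip at columns 246–257, rows 205–288. That is within a few px of my fit and puts the tab about 2 mm lower in x. I'll descend around it.

Request:
step_arm(series=[[[0, 0, 0, -0.028, -0.185, 0, 0], [0, 0, 0, -0.028, -0.185, 0, 0], [0, 0, 0, 0, 0, 0.2, 0], [0, 0, 0, 0, 0, 0.2, 0], [0, 0, 0, 0, 0, 0.2, 0], [0, 0, 0, 0, 0, 0.2, 0], [0, 0, 0, 0, 0, 0.1, 0], [0, 0, 0, 0, 0, 0.02, 0], [0, 0, 0, 0, 0, 0, 0], [0, 0, 0, 0, 0, 0, 0]]])

```text
clock: 4.5
eef_pos: [481.5, -293.9, 94.4]
tool_rot: [-3.141, 0.002, 3.044]
force: [0.1, 0.6, 0.2]
width: 85.5
gripper_force: 0.0
```

```bash
python3 - <<'E'
from cell import ctrl
import cv2
s=ctrl.read_state();print(s['clock'],s['eef_pos'],s['tool_rot'],s['force'])
w=ctrl.get_image('wrist')['img'];a=ctrl.get_image('side')['img'][230:470,180:500]
cv2.imwrite('pics/g1.png',cv2.resize(cv2.hconcat([w[:480],cv2.resize(a,(640,480))]),(800,300))[:,:,::-1])
E
```

```text
4.5 [ 481.53604227 -293.93568069   94.40017589] [-3.14116150e+00  1.80449554e-03  3.04437478e+00] [0.07270848 0.64572717 0.21599251]
```

View pics/g1.png

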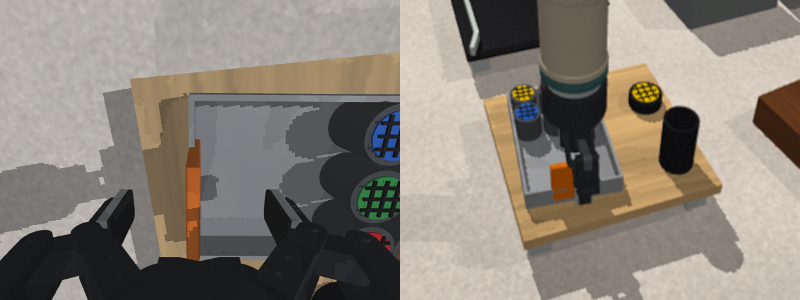

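```bash
python3 - <<'E'
from cell import ctrl
from h import *
p=ctrl.get_image('wrist');im=p['img'].astype(int)
m=(im[:,:,0]>130)&(im[:,:,1]<im[:,:,0]*.6)&(im[:,:,2]<60);m[:,:270]=0;m[:,345:]=0
ys,xs=np.where(m);print(xs.min(),xs.max(),ys.min(),ys.max(),[(r,xs[ys==r].min(),xs[ys==r].max()) for r in range(ys.min(),ys.max(),15) if (ys==r).any()])
def P(X):return proj(p,np.array(X,float)).round(0).tolist()
for x0 in(476,480,484):print(x0,P([(x0-30,-295,130),(x0+30,-295,130),(x0-30,-292,90),(x0,-295,110)]))
s=ctrl.recognise(ctrl.get_image('side'),'tray_grip');print([(r['centre'],r['score']) for r in s])
E
```

```text
299 321 268 416 [(268, np.int64(302), np.int64(320)), (283, np.int64(300), np.int64(321)), (298, np.int64(300), np.int64(321)), (313, np.int64(299), np.int64(321)), (328, np.int64(300), np.int64(320)), (358, np.int64(300), np.int64(316))]
476 [[304.0, 259.0], [322.0, 412.0], [315.0, 227.0], [314.0, 313.0]]
480 [[306.0, 270.0], [323.0, 421.0], [316.0, 236.0], [315.0, 322.0]]
484 [[307.0, 282.0], [324.0, 430.0], [317.0, 245.0], [316.0, 331.0]]
[]
```

Tab end at row 268 matches x0≈479–480, so I'm near centre. Next: a small y trim, then close.

Request:
step_arm(series=[[[0, 0, 0, 0, -0.015, 0, 0], [0, 0, 0, 0, 0, 0, 1], [0, 0, 0, 0, 0, 0, 1], [0, 0, 0, 0, 0, 0, 1], [0, 0, 0, 0, 0, 0, 1], [0, 0, 0, 0, 0, 0, 1], [0, 0, 0, 0, 0, 0, 1], [0, 0, 0, 0, 0, 0, 1], [0, 0, 0, 0, 0, 0, 1], [0, 0, 0, 0, 0, 0, 1], [0, 0, 0, 0, 0, 0, 1]]])

```text
clock: 5.85
eef_pos: [480.4, -296.7, 93.4]
tool_rot: [-3.141, 0.0, 3.043]
force: [0.2, -1.5, -0.7]
width: 7.3
gripper_force: 58.8
```

Request:
step_arm(series=[[[0, 0, -0.0207, -0.014, 0.045, 0, 1], [0, 0, -0.0207, -0.014, 0.045, 0, 1], [0, 0, -0.0207, -0.014, 0.045, 0, 1], [0, 0, -0.0207, -0.014, 0.045, 0, 1], [0, 0, -0.0207, -0.014, 0.045, 0, 1], [0, 0, -0.0207, -0.014, 0.045, 0, 1], [0, 0, 0, 0, 0, 0, 1], [0, 0, 0, 0, 0, 0, 1]]])

```text
clock: 6.65
eef_pos: [496.0, -254.7, 93.3]
tool_rot: [3.14, 0.0, -3.14]
force: [2.5, 1.9, 2.8]
width: 7.8
gripper_force: 59.1
```

```bash
cat > look.py <<'E'
import sys
from cell import ctrl
import cv2,pickle
s=ctrl.read_state();print(s['clock'],s['eef_pos'].round(1),s['tool_rot'].round(3),s['force'].round(1),s['torque'].round(2))
p=ctrl.get_image('top');i=p['img'][:,:,::-1];n=sys.argv[1]
cv2.imwrite(f'pics/{n}_full.png',i);pickle.dump(p,open(f'pics/{n}.pkl','wb'))
x=int(sys.argv[2]);cv2.imwrite(f'pics/{n}.png',cv2.resize(i[230:345,x:x+200],None,fx=4,fy=4,interpolation=cv2.INTER_CUBIC))
E
python3 look.py k1 340
```

```text
6.65 [ 496.  -254.7   93.3] [ 3.14  0.   -3.14] [2.5 1.9 2.8] [ 0.19 -0.29  0.15]
```

View pics/k1.png

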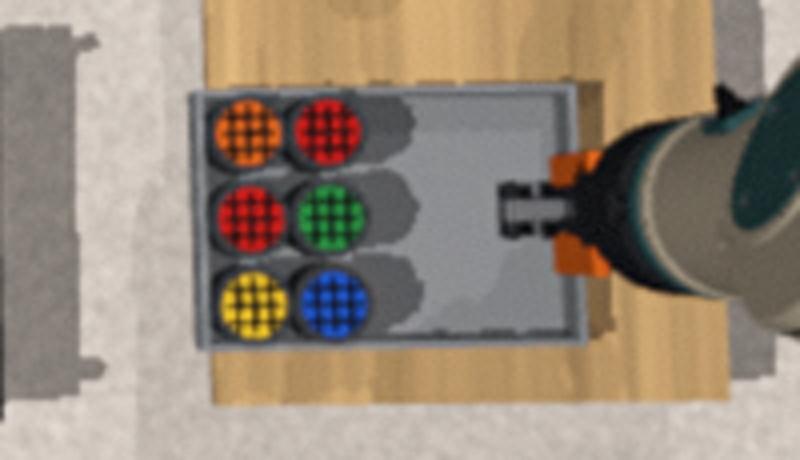

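The tray is nearly square now. Its rim corners in the zoom are at about (191,93), (574,84), (586,344) and (197,350), and the gripper holds mid-tab.

```bash
python3 - <<'E'
from h import *
np.set_printoptions(suppress=True,precision=3)
tL=[(95,-65,30),(-95,-65,30),(-95,65,30),(95,65,30)]
to=A([(191,93),(574,84),(586,344),(197,350)],(340,230))
q,r=fit(tL,[(T,to,[0,1,2,3])],[495,-160,60,1.57],60.);print(q,r,pts(q,[(95,0,0),(-91,0,50)]))
L=A([(190,92),(190,388),(690,80),(690,374)],(145,230))
oo=A([(36,40),(775,30),(780,418),(28,426)],(145,230))
o,r=fit([(385,-100,60),(0,-100,55),(0,100,55),(385,100,60)],[(T,oo,[0,1,2,3])],[550,0,0,1.57],-1.);print('out',o)
E
```

```text
[ 495.217 -162.131   60.       1.574] [ 0.1 -0.9 -0.5 -0.3 -0.2  0.5  0.6  0.6] [[ 494.868  -67.132   60.   ]
 [ 495.552 -253.13   110.   ]]
out [495.298  28.756  -1.      1.569]
```

Request:
step_arm(series=[[[0, 0, 0, 0, 0.03, 0.002, 1], [0, 0, 0, 0, 0.04, 0.002, 1], [0, 0, 0, 0, 0.04, 0, 1], [0, 0, 0, 0, 0.04, 0, 1], [0, 0, 0, 0, 0.04, 0, 1], [0, 0, 0, 0, 0.04, 0, 1], [0, 0, 0, 0, 0.04, 0, 1], [0, 0, 0, 0, 0.04, 0, 1]]])

```text
clock: 7.5
eef_pos: [495.1, -213.3, 93.4]
tool_rot: [-3.138, 0.001, 3.138]
force: [0.7, -6.9, 4.8]
width: 7.2
gripper_force: 59.8
```

```bash
python3 -c "
from cell import ctrl
s=ctrl.read_state();print(s['clock'],s['eef_pos'].round(1),s['tool_rot'].round(4),s['force'].round(1),s['torque'].round(2))"
```

```text
7.5 [ 495.1 -213.3   93.4] [-3.1379e+00  1.1000e-03  3.1378e+00] [ 0.7 -6.9  4.8] [-1.23  0.1  -0.  ]
```

Request:
step_arm(series=[[[0, 0, 0, 0, 0.04, 0.002, 1], [0, 0, 0, 0, 0.04, 0.002, 1], [0, 0, 0, 0, 0.04, 0.002, 1], [0, 0, 0, 0, 0.04, 0, 1], [0, 0, 0, 0, 0.04, 0, 1], [0, 0, 0, 0, 0.04, 0, 1]]])

```text
clock: 8.1
eef_pos: [496.0, -179.2, 93.5]
tool_rot: [-3.136, 0.003, 3.137]
force: [-0.9, -10.3, 11.8]
width: 7.3
gripper_force: 60.9
```

```bash
python3 -c "
from cell import ctrl
s=ctrl.read_state();print(s['clock'],s['eef_pos'].round(1),s['tool_rot'].round(4),s['force'].round(1),s['torque'].round(2))"
```

```text
8.1 [ 496.  -179.2   93.5] [-3.1357  0.0033  3.1369] [ -0.9 -10.3  11.8] [-1.94  0.44  0.13]
```

Request:
step_arm(series=[[[0, 0, 0, 0, 0.04, 0, 1], [0, 0, 0, 0, 0.04, 0, 1], [0, 0, 0, 0, 0.04, 0, 1], [0, 0, 0, 0, 0.04, 0, 1], [0, 0, 0, 0, 0.04, 0, 1], [0, 0, 0, 0, 0.04, 0, 1], [0, 0, 0, 0, 0.04, 0, 1], [0, 0, 0, 0, 0.04, 0, 1]]])

```text
clock: 8.9
eef_pos: [496.6, -132.1, 93.9]
tool_rot: [-3.135, 0.005, 3.136]
force: [-0.6, -12.6, 14.3]
width: 7.1
gripper_force: 61.0
```

```bash
python3 -c "
from cell import ctrl
s=ctrl.read_state();print(s['clock'],s['eef_pos'].round(1),s['tool_rot'].round(4),s['force'].round(1),s['torque'].round(2))"
```

```text
8.9 [ 496.6 -132.1   93.9] [-3.1347  0.0046  3.1363] [ -0.6 -12.6  14.3] [-2.92  0.48  0.1 ]
```

```bash
python3 look.py k2 240
```

```text
8.9 [ 496.6 -132.1   93.9] [-3.135  0.005  3.136] [ -0.6 -12.6  14.3] [-2.92  0.48  0.1 ]
```

View pics/k2.png

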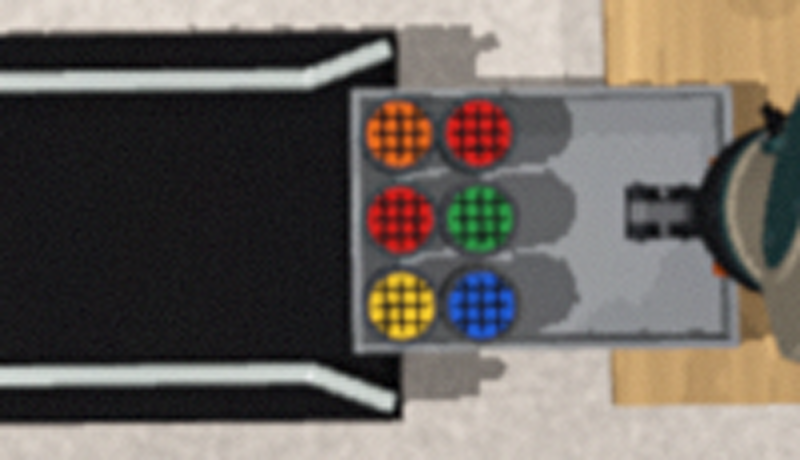

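```bash
python3 - <<'E'
from h import *
np.set_printoptions(suppress=True,precision=4)
tL=[(95,-65,30),(-95,-65,30),(-95,65,30),(95,65,30)]
to=A([(351,90),(733,88),(738,343),(355,352)],(240,230))
q,r=fit(tL,[(T,to,[0,1,2,3])],[495,-60,60,1.57],60.);print(q,r,pts(q,[(95,0,0),(-91,0,50)]))
def onz(c,uv,z):
    R=np.array(c['R']);d=R.T@np.array([(uv[0]-c['cx'])/c['fx'],(uv[1]-c['cy'])/c['fy'],1]);C=-R.T@c['t'];return C+d*(z-C[2])/d[2]
for uv,z in (((310,91),77),((310,68),77),((310,364),77),((310,386),77),((20,70),77),((20,384),77)): print(uv,onz(T,A([uv],(240,230))[0],z))
E
```

```text
[496.5526 -41.7373  60.       1.5695] [ 0.  -0.2 -0.4 -0.9  0.5  1.1 -0.1 -0.1] [[ 496.6739   53.2626   60.    ]
 [ 496.4364 -132.7372  110.    ]]
(310, 91) [561.9407  73.8661  77.    ]
(310, 68) [573.6275  73.7149  77.    ]
(310, 364) [425.1974  75.6355  77.    ]
(310, 386) [414.3338  75.776   77.    ]
(20, 70) [574.6231 220.9651  77.    ]
(20, 384) [417.1279 220.7808  77.    ]
```

Request:
step_arm(series=[[[0, 0, 0, 0.002, 0.04, -0.0015, 1], [0, 0, 0, 0.002, 0.04, -0.0015, 1], [0, 0, 0, 0.002, 0.04, -0.0015, 1], [0, 0, 0, 0.002, 0.04, -0.0015, 1], [0, 0, 0, 0.002, 0.04, -0.0015, 1], [0, 0, 0, 0.002, 0.04, -0.0015, 1]]])

```text
clock: 9.55
eef_pos: [493.3, -92.9, 93.5]
tool_rot: [-3.139, 0.0, 3.138]
force: [0.7, -5.0, 1.8]
width: 7.5
gripper_force: 58.8
```

```bash
cat > st.py <<'E'
from cell import ctrl
s=ctrl.read_state();print(s['clock'],s['eef_pos'].round(1),s['tool_rot'].round(4),s['force'].round(1),s['torque'].round(2))
E
python3 st.py
```

```text
9.55 [493.3 -92.9  93.5] [-3.1387e+00  4.0000e-04  3.1380e+00] [ 0.7 -5.   1.8] [-1.75 -0.02 -0.05]
```

Request:
step_arm(series=[[[0, 0, 0, 0, 0.04, 0, 1], [0, 0, 0, 0, 0.04, 0, 1], [0, 0, 0, 0, 0.04, 0, 1], [0, 0, 0, 0, 0.04, 0, 1], [0, 0, 0, 0, 0.04, 0, 1], [0, 0, 0, 0, 0.04, 0, 1]]])

```text
clock: 10.15
eef_pos: [492.7, -53.8, 92.7]
tool_rot: [3.141, -0.002, 3.141]
force: [-0.2, -1.9, -5.4]
width: 7.5
gripper_force: 58.2
```

```bash
python3 st.py
```

```text
10.15 [492.7 -53.8  92.7] [ 3.1414e+00 -1.8000e-03  3.1407e+00] [-0.2 -1.9 -5.4] [-0.95 -0.15 -0.09]
```

Request:
step_arm(series=[[[0, 0, 0, 0, 0.04, 0, 1], [0, 0, 0, 0, 0.04, 0, 1], [0, 0, 0, 0, 0.04, 0, 1], [0, 0, 0, 0, 0.04, 0, 1], [0, 0, 0, 0, 0.04, 0, 1], [0, 0, 0, 0, 0.04, 0, 1], [0, 0, 0, 0, 0.04, 0, 1], [0, 0, 0, 0, 0.04, 0, 1]]])

```text
clock: 10.95
eef_pos: [493.5, -5.8, 93.1]
tool_rot: [3.142, -0.0, 3.141]
force: [0.0, -0.9, -6.3]
width: 7.3
gripper_force: 58.2
```

```bash
python3 look.py k3 160
```

```text
10.95 [493.5  -5.8  93.1] [ 3.142 -0.     3.141] [ 0.  -0.9 -6.3] [-1.   -0.1  -0.06]
```

View pics/k3.png

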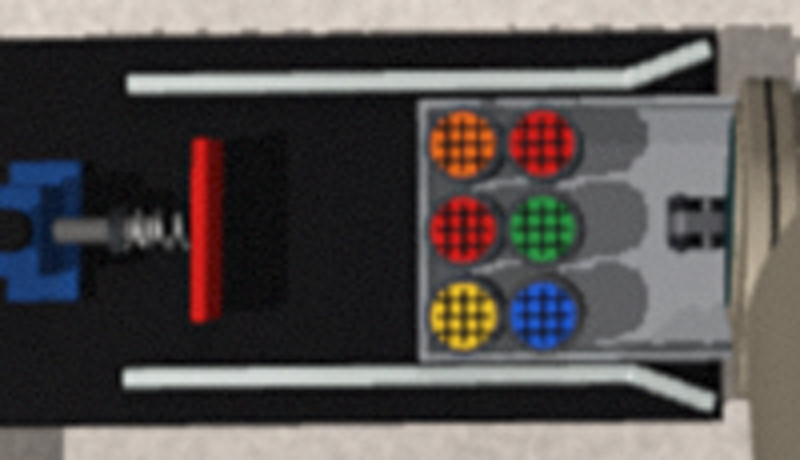

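Request:
step_arm(series=[[[0, 0, 0, -0.003, 0.04, 0, 1], [0, 0, 0, -0.003, 0.04, 0, 1], [0, 0, 0, -0.003, 0.04, 0, 1], [0, 0, 0, -0.003, 0.04, 0, 1], [0, 0, 0, 0, 0.04, 0, 1], [0, 0, 0, 0, 0.04, 0, 1], [0, 0, 0, 0, 0.04, 0, 1], [0, 0, 0, 0, 0.04, 0, 1], [0, 0, 0, 0, 0.04, 0.0, 1], [0, 0, 0, 0, 0.04, 0.0, 1]]])

```text
clock: 12.0
eef_pos: [495.4, 54.2, 93.1]
tool_rot: [3.142, -0.0, 3.141]
force: [0.0, -0.9, -5.9]
width: 7.2
gripper_force: 58.6
```

```bash
python3 st.py
```

```text
12.0 [495.4  54.2  93.1] [ 3.1416e+00 -1.0000e-04  3.1409e+00] [ 0.  -0.9 -5.9] [-0.98 -0.1  -0.05]
```

Request:
step_arm(series=[[[0, 0, 0, 0, 0, 0.003, 1], [0, 0, 0, 0, 0, 0.003, 1], [0, 0, 0, 0, 0, 0.003, 1], [0, 0, 0, 0, 0, 0, 1]]])

```text
clock: 12.4
eef_pos: [495.5, 54.2, 91.9]
tool_rot: [3.141, 0.0, 3.141]
force: [0.2, 2.4, -4.8]
width: 7.3
gripper_force: 59.5
```

```bash
python3 st.py
```

```text
12.4 [495.5  54.2  91.9] [3.1408e+00 1.0000e-04 3.1411e+00] [ 0.2  2.4 -4.8] [0.22 0.04 0.07]
```

Request:
step_arm(series=[[[0, 0, 0, 0, 0, 0.002, 1], [0, 0, 0, 0, 0, 0.002, 1], [0, 0, 0, 0, 0, 0, 1]]])

```text
clock: 12.7
eef_pos: [495.6, 54.0, 91.6]
tool_rot: [3.141, 0.0, 3.141]
force: [-1.7, 2.6, 3.3]
width: 7.3
gripper_force: 60.4
```

```bash
python3 st.py
```

```text
12.7 [495.6  54.   91.6] [3.1410e+00 3.0000e-04 3.1409e+00] [-1.7  2.6  3.3] [0.57 0.31 0.  ]
```

Request:
step_arm(series=[[[0, 0, 0, 0, 0.03, 0, 1], [0, 0, 0, 0, 0.04, 0, 1], [0, 0, 0, 0, 0.04, 0, 1], [0, 0, 0, 0, 0.04, 0, 1], [0, 0, 0, 0, 0.03, 0, 1], [0, 0, 0, 0, 0.02, 0, 1], [0, 0, 0, 0, 0.01, 0, 1], [0, 0, 0, 0, 0, 0, 1]]])

```text
clock: 13.5
eef_pos: [496.3, 82.6, 91.6]
tool_rot: [-3.139, 0.001, 3.138]
force: [0.4, -5.4, 3.6]
width: 7.8
gripper_force: 60.6
```

```bash
python3 look.py k4 145; python3 - <<'E'
import cv2
i=cv2.imread('pics/k4_full.png')[270:305,190:250]
cv2.imwrite('pics/k4z.png',cv2.resize(i,None,fx=12,fy=12,interpolation=cv2.INTER_CUBIC))
E
```

```text
13.5 [496.3  82.6  91.6] [-3.139e+00  1.000e-03  3.138e+00] [ 0.4 -5.4  3.6] [-0.93  0.04  0.01]
```

View pics/k4z.png

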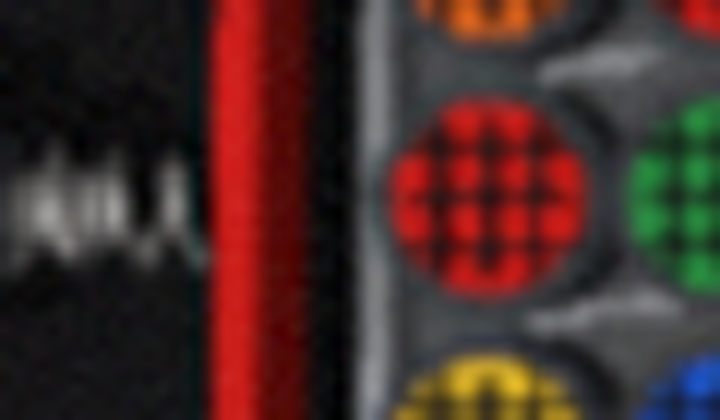

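Plate top's front edge is at zoom column ~265, its face bottom at ~310, and the tray's nose rim at ~358. So there is still a gap.

```bash
python3 - <<'E'
from h import *
def onz(c,uv,z):
    R=np.array(c['R']);d=R.T@np.array([(uv[0]-c['cx'])/c['fx'],(uv[1]-c['cy'])/c['fy'],1]);C=-R.T@c['t'];return C+d*(z-C[2])/d[2]
f=lambda c:((c+.5)/12-.5+190,287)
print('rim',onz(T,f(358),89)[1],'plate top edge',[onz(T,f(265),z)[1] for z in(95,100)],'bottom',[onz(T,f(310),z)[1] for z in(59,62,66)],'width',onz(T,f(212),97)[1])
E
```

```text
rim 269.471287638763 plate top edge [np.float64(283.6722670009188), np.float64(282.6143755243987)] bottom [np.float64(283.58651118203414), np.float64(282.973417272622), np.float64(282.1559587267392)] width 291.9992862611168
```

Request:
step_arm(series=[[[0, 0, 0, 0, 0.013, 0, 1], [0, 0, 0, 0, 0.013, 0, 1], [0, 0, 0, 0, 0.013, 0, 1], [0, 0, 0, 0, 0.013, 0, 1], [0, 0, 0, 0, 0.013, 0, 1], [0, 0, 0, 0, 0, 0, 1]]])

```text
clock: 14.15
eef_pos: [496.2, 92.5, 91.6]
tool_rot: [-3.139, 0.001, 3.138]
force: [-0.4, -4.4, 3.6]
width: 7.3
gripper_force: 60.7
```

Request:
step_arm(series=[[[0, 0, 0, 0, 0.004, 0, 1], [0, 0, 0, 0, 0.004, 0, 1], [0, 0, 0, 0, 0, 0, 1]]])

```text
clock: 14.45
eef_pos: [496.2, 93.3, 91.6]
tool_rot: [-3.139, 0.001, 3.138]
force: [-0.6, -5.7, 3.7]
width: 7.3
gripper_force: 60.7
```

Request:
step_arm(series=[[[0, 0, 0, 0, 0.004, 0, 1], [0, 0, 0, 0, 0.004, 0, 1], [0, 0, 0, 0, 0, 0, 1]]])

```text
clock: 14.75
eef_pos: [496.2, 94.5, 91.6]
tool_rot: [-3.139, 0.001, 3.138]
force: [0.3, -6.3, 3.2]
width: 7.3
gripper_force: 60.7
```

Request:
step_arm(series=[[[0, 0, 0, 0, 0.004, 0, 1], [0, 0, 0, 0, 0.004, 0, 1], [0, 0, 0, 0, 0, 0, 1]]])

```text
clock: 15.05
eef_pos: [496.2, 95.7, 91.6]
tool_rot: [-3.139, 0.001, 3.138]
force: [0.6, -6.4, 3.2]
width: 7.0
gripper_force: 60.7
```

Request:
step_arm(series=[[[0, 0, 0, 0, 0.004, 0, 1], [0, 0, 0, 0, 0, 0, 1]]])

```text
clock: 15.25
eef_pos: [496.2, 96.3, 91.6]
tool_rot: [-3.139, 0.001, 3.138]
force: [-0.3, -6.2, 4.2]
width: 7.4
gripper_force: 60.7
```

Request:
step_arm(series=[[[0, 0, 0, 0, 0.004, 0, 1], [0, 0, 0, 0, 0, 0, 1]]])

```text
clock: 15.45
eef_pos: [496.2, 96.9, 91.6]
tool_rot: [-3.139, 0.001, 3.138]
force: [0.1, -6.2, 3.4]
width: 7.1
gripper_force: 60.7
```

Request:
step_arm(series=[[[0, 0, 0, 0, 0.004, 0, 1], [0, 0, 0, 0, 0, 0, 1]]])

```text
clock: 15.65
eef_pos: [496.2, 97.5, 91.6]
tool_rot: [-3.139, 0.001, 3.138]
force: [-0.3, -6.3, 4.3]
width: 7.1
gripper_force: 60.7
```

Request:
step_arm(series=[[[0, 0, 0, 0, 0.004, 0, 1], [0, 0, 0, 0, 0, 0, 1]]])

```text
clock: 15.85
eef_pos: [496.2, 97.9, 91.6]
tool_rot: [-3.139, 0.001, 3.138]
force: [-0.7, -6.5, 3.5]
width: 7.6
gripper_force: 60.7
```

Request:
step_arm(series=[[[0, 0, 0, 0, 0.004, 0, 1], [0, 0, 0, 0, 0, 0, 1]]])

```text
clock: 16.05
eef_pos: [496.2, 98.1, 91.6]
tool_rot: [-3.138, 0.001, 3.137]
force: [0.6, -7.4, 3.3]
width: 7.8
gripper_force: 60.7
```

Request:
step_arm(series=[[[0, 0, 0, 0, 0.004, 0, 1], [0, 0, 0, 0, 0, 0, 1]]])

```text
clock: 16.25
eef_pos: [496.2, 98.4, 91.6]
tool_rot: [-3.138, 0.001, 3.137]
force: [0.1, -8.9, 4.1]
width: 7.6
gripper_force: 60.7
```

Request:
step_arm(series=[[[0, 0, 0, 0, 0.004, 0, 1], [0, 0, 0, 0, 0, 0, 1]]])

```text
clock: 16.45
eef_pos: [496.2, 98.7, 91.6]
tool_rot: [-3.138, 0.001, 3.137]
force: [0.3, -8.4, 3.9]
width: 7.3
gripper_force: 60.7
```

Request:
step_arm(series=[[[0, 0, 0, 0, 0.005, 0, 1], [0, 0, 0, 0, 0.005, 0, 1], [0, 0, 0, 0, 0, 0, 1], [0, 0, 0, 0, 0, 0, 1], [0, 0, 0, 0, 0, 0, 1], [0, 0, 0, 0, 0, 0, 1]]])

```text
clock: 17.05
eef_pos: [496.2, 99.5, 91.6]
tool_rot: [-3.137, 0.001, 3.137]
force: [0.3, -10.6, 4.1]
width: 7.4
gripper_force: 60.7
```

Request:
step_arm(series=[[[0, 0, 0, 0, 0, 0, 0.7], [0, 0, 0, 0, 0, 0, 0.5], [0, 0, 0, 0, 0, 0, 0.3], [0, 0, 0, 0, 0, 0, 0.3], [0, 0, 0, 0, 0, 0, 0.3], [0, 0, 0, 0, 0, 0, 0.3]]])

```text
clock: 17.65
eef_pos: [495.5, 104.4, 91.2]
tool_rot: [3.141, -0.0, 3.141]
force: [0.4, 0.7, 0.2]
width: 59.9
gripper_force: 0.0
```

```bash
python3 look.py k5 145; python3 - <<'E'
import cv2
z=lambda n:cv2.resize(cv2.imread(f'pics/{n}_full.png')[262:312,190:250],None,fx=6.6,fy=6.6,interpolation=cv2.INTER_CUBIC)
from cell import ctrl
w=cv2.resize(ctrl.get_image('wrist')['img'][:,:,::-1],(400,300));a=z('k5')[:300]
cv2.imwrite('pics/k5z.png',cv2.hconcat([a,w]))
E
```

```text
17.65 [495.5 104.4  91.2] [ 3.141 -0.     3.141] [0.4 0.7 0.2] [0.05 0.04 0.  ]
```

View pics/k5z.png

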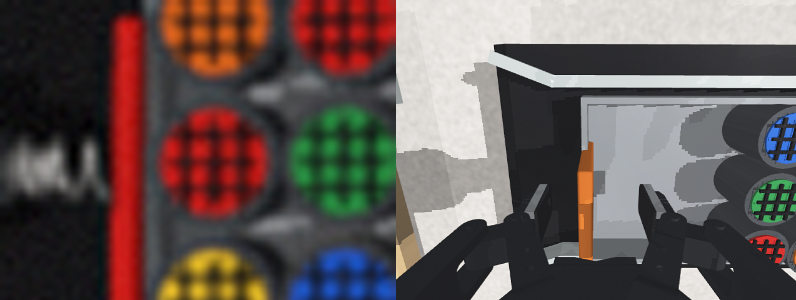

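The picture shows the tray's nose hard against the red plate and both fingers clear of the tab. I'll retreat straight up.

Request:
step_arm(series=[[[0, 0, 0, 0, 0, -0.05, 0.3], [0, 0, 0, 0, 0, -0.1, 0.3], [0, 0, 0, 0, 0, -0.2, 0.3], [0, 0, 0, 0, 0, -0.2, 0.3], [0, 0, 0, 0, 0, -0.2, 0.3], [0, 0, 0, 0, 0, -0.1, 0.3], [0, 0, 0, 0, 0, 0, 0.3], [0, 0, 0, 0, 0, 0, 0.3], [0, 0, 0, 0, 0, 0, 0.3]]])

```text
clock: 18.65
eef_pos: [494.7, 104.1, 217.8]
tool_rot: [-3.141, -0.002, 3.141]
force: [0.2, -0.4, -0.6]
width: 59.8
gripper_force: 0.0
```

```bash
python3 look.py k6 145; python3 - <<'E'
import cv2,numpy as np
from h import *
def onz(c,uv,z):
    R=np.array(c['R']);d=R.T@np.array([(uv[0]-c['cx'])/c['fx'],(uv[1]-c['cy'])/c['fy'],1]);C=-R.T@c['t'];return C+d*(z-C[2])/d[2]
# sub-pixel red plate left edge (top rear) before/after: half-level crossing averaged over rows
for n in('top0','k4_full','k5_full','k6_full'):
    i=cv2.imread(f'pics/{n}.png').astype(float)[272:302]
    r=(i[:,195:222,2]-i[:,195:222,1]).mean(0);m=r.max()/2;k=np.argmax(r>m);e=195+k-1+(m-r[k-1])/(r[k]-r[k-1])
    print(n,'edge col',round(e,2),'y',onz(T,(e,287),96)[1].round(2),i[:,205:225].mean((0,2)).round(0))
E
```

```text
18.65 [494.7 104.1 217.8] [-3.141e+00 -2.000e-03  3.141e+00] [ 0.2 -0.4 -0.6] [0.04 0.02 0.02]
top0 edge col 207.23 y 292.17 [35. 23. 46. 87. 94. 88. 64. 42. 37. 36. 26. 16. 14. 14. 14. 15. 14. 14.
 15. 14.]
k4_full edge col 207.25 y 292.15 [ 32.  22.  42.  80.  88.  81.  60.  39.  33.  32.  23.  14.  11.   9.
  40. 100. 115.  85.  64.  63.]
k5_full edge col 206.47 y 293.68 [24. 35. 67. 84. 82. 65. 53. 72. 76. 66. 62. 64. 59. 58. 74. 77. 70. 62.
 66. 72.]
k6_full edge col 206.48 y 293.67 [22. 33. 65. 82. 80. 61. 51. 70. 74. 63. 60. 62. 56. 57. 70. 74. 67. 59.
 65. 70.]
```

The plate sits 1.5 mm back (about 3.8 N) and stays there after release, with the arm clear of the tray. I'm handing it in.

```bash
python3 -c "
from cell import ctrl
print(ctrl.finish_job())"
```

```text
the job is handed in; nothing more can be done
None
```

The job is handed in at about 19 s with no verdict returned: the tray is released on the black riser with the stop plate pressed back about 1.5 mm (roughly 4 N), though I viewed 11 pictures, one over the limit of 10.

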